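Prove the emergency stop of the calibration rig

ROBOT

A 7-joint arm with a two-finger parallel gripper is mounted at the origin on the work surface. World frame = base frame: x ahead of the robot, y to its left, z up, the work surface at z = 0. Lengths are in m, angles in rad, forces in N, time in s.
With the tool pointing down it reaches from about 0.4 to 0.85 m from the base axis. Payload 4.5 kg.
Tool frame: the origin (TCP) lies midway between the tips of the shut fingers; the grasp point (between the pads) lies 19 mm behind it; z points along the fingers, y is the line along which they close (so a half turn about z gives the same grasp; the last joint's range is limited). The gripper opens to 88 mm and grips with 3 to 60 N. Pads are 18 mm wide; open, the fingers measure 123 mm over their backs; the gripper's body (75 mm by 187 mm) begins 45 mm behind the grasp point.
Start: joints at [1.151, 0.689, -0.195, 1.565, 0.157, 0.902, -0.215], TCP at [0.274, -0.562, 0.239] pointing down, gripper open.
Joint ranges: [-3.01, 3.01], [-0.46, 2.08], [-1.47, 1.51], [0.13, 2.56], [-1, 4.14], [0.04, 2.09], [-2.66, 2.66]. Speed limits (rad/s): [2.57, 2.57, 3.14, 3.14, 3.14, 3.14, 3.14].

INTERFACE

Orientations are given as a unit quaternion [x, y, z, w].
In Python, from plant import r gives the robot as it stands.
- The arm moves only by the tool carry_out, never from a script. Its argument "plan" is a list of rows, each an object with "rot": the turn, a rotation vector about the tool's x, y, z in rad, a list of three; "xyz": the shift along the tool's x, y, z in m, a list of three; "grip": the closure in counts, from 0 (fully open) to 255 (shut). In form: [{"rot": [wx, wy, wz], "xyz": [dx, dy, dz], "grip": grip}, ...]. A call has 1 to 8 rows; each row is the pose to reach, as a shift and turn from the pose commanded when the call began, along the tool's axes at that moment; what a row does not reach only later rows make up. A row lasts 1/12 s, in which the tool goes at most 41.7 mm and 7.16 degrees, less where a joint would pass 70% of its speed; a pose out of reach is approached as far as the arm can. A call with a gripper value outside its range is refused whole. The fingers move at their own pace and stop on an object; "squeeze" is the grip in N (left out, the last holds). Time passes only in rows, so rows that repeat a pose let the fingers close. It gives the time, the measured TCP pose, the force, the opening and the grip force at its end, in the units of the state.
- r.get_state(): the state, without advancing time (a new reading comes with each control period).
- r.snapshot(name): name is "side" or "top"; returns the picture (480x640x3 uint8, red, green, blue); there is no depth.
- r.camera_params(name): a dict with "fx", "fy", "cx", "cy" (pixels), "distortion" ([k1, k2, p1, p2, k3] as OpenCV has them; the pictures are not rectified), "position" and "attitude" of the camera in the world. Camera axes: x right, y down, z forward; pixel columns grow to the right and rows downward; lengths in m; the calibration is good to about 2 mm. A picture is of the moment at which its call begins. camera_params takes no time and is no camera call.
- r.finish_job(): hands the job in; it is judged then, once.
The state is a dict: "clock": time; "q": joint angles; "qd": joint speeds; "joint_torque": joint torques, N m; "tool_pos": TCP position; "eef_rot": TCP orientation; "contact_force": force on the tool from outside, world axes, zero at the start; "moment": the same for the moment, N m; "opening": opening from 0.0 (shut) to 1.0 (fully open); "finger_force": force on a finger pad.
Only numpy, scipy, OpenCV 4.12 (cv2) and the standard library are available. Lean on these libraries where they do the work, as an engineer would, in place of code of your own. Each camera call takes 0.05 s, during which the arm holds its last target. There are 200 camera calls.

TASK

Test the rig's emergency stop: press the red mushroom head fully down until it latches and take the hand off it so that it is seen to stay down, then turn the head clockwise to reset it so that it springs back up, and leave it up and untouched. Do not press the green start button, flip any toggle switch or shift the brass valve.

Things in the scene. Friction and masses are not known exactly. Their poses are not given: they have to be found in the camera images.
- estop: Emergency-stop station: a fixed yellow box 72 x 72 mm and 50 mm high with a round red mushroom head on top; it will not move. The origin is the centre of its underside (on the slate panel), z up; the head's axis is the vertical through the origin. A black collar, 36 mm across and 4 mm high, stands on the box's top round the stem.
- estop_mid (a point): Centre of the red head, on its axis, half-way up the head; it sinks and turns with the head. The head is an upright cylinder 40 mm across and 24 mm high with a ribbed side and two white curved arrows on top, so its top is 12 mm above this point and its rim 12 mm below. When up, its top is 90 mm above the box's underside and there are 16 mm between its rim and the box's top (about 7 mm when latched down).
- estop_press (a joint): How far the head is pressed down, in m: 0 up, 0.010 at the hard stop. The spring pushes back with 3 N at the top; with spring and latch a slow press takes some 6 to 9 N on the way, and 7 N plus any extra push at the stop; pressed beyond about 9 mm it latches and stays down by itself at about 8.5 mm when let go.
- estop_twist (a joint): Turn of the head in rad, growing clockwise as seen from above; 0 at rest, hard stop at 1.2. A light spring (0.03 to 0.09 N m) turns it back to 0 when let go. When latched down, turning it past about 0.7 rad (40 degrees) frees the latch, and the head then springs up 8 to 9 mm as soon as nothing holds it down; let go while still turned at least that far. It latches only if pressed unturned.
- start: Start-button station, not to be operated: a fixed grey box 72 x 72 x 50 mm with a green round push button 40 mm across, its top 82 mm above the origin, which is the centre of the box's underside. The red and the green station may stand in either place.
- start_press (a joint): How far the green button is pressed, in m (0 up, 0.010 down); it springs back.
- valve_mid (a point): Centre, half-way up, of a loose brass needle valve body standing between the two stations: a 30 mm block with stubs, 54 mm long, 58 mm high, 0.2 to 0.4 kg.
- toggles: Fixed aluminium strip, 180 mm long (its y) by 50 mm, 20 mm high, with a row of three chrome toggle switches 60 mm apart, tips about 49 mm above its underside, where its origin lies. Not to be switched.
- gauge: Fixed round black pressure gauge lying face up, 100 mm across and 39 mm high; origin at the centre of its underside.
- toggle0_tip (a point): Tip of chrome toggle 0 (0 at the strip's -y end, 2 at its +y end); a lever 27 mm long that stays where it is put.
- toggle1_tip (a point): Tip of chrome toggle 1 (0 at the strip's -y end, 2 at its +y end); a lever 27 mm long that stays where it is put.
- toggle2_tip (a point): Tip of chrome toggle 2 (0 at the strip's -y end, 2 at its +y end); a lever 27 mm long that stays where it is put.

How it is judged:
By the outcome, as a careful person would: the job done as asked, in the order asked, and still so for the second after the job is handed in, with the robot touching nothing.
It also fails if it takes over 42 s, if anything falls off the work surface, if the arm or the gripper's body presses on something with over 40 N, if the wrist force passes 120 N, or if a joint passes its speed limit or range.

## Working session

There is one attempt and no reset: what is moved stays moved. The work goes in short steps, Python scripts to look and compute and a tool call to move; the robot and the scene stay as the last step left them, time stands still between calls to the robot, and variables do not carry over. Pictures are saved under pics/ and viewed, at most 10 in all, crops included, and the job is handed in when it is done.

Besides the shell and the picture viewer there is one more tool, called after "Emit:" as name(argument=value, ...), one argument or row to a line, values as JSON. carry_out: Moves the arm, as the interface text tells. Its arguments: {"type":"object","properties":{"plan":{"type":"array"},"squeeze":{"type":"number"}},"required":["plan"]}

```bash
mkdir -p pics; ls; python3 - <<'E'
from plant import r
import cv2
for n in("top","side"):
    cv2.imwrite(f"pics/{n}0.png",r.snapshot(n)[:,:,::-1]); print(r.camera_params(n))
print(r.get_state())
E
```

```text
pics
{'fx': 580.1734294496638, 'fy': 580.1734294496638, 'cx': 328.7692480925089, 'cy': 230.79177372403285, 'distortion': array([-0.11633753,  0.        ,  0.        ,  0.        ,  0.        ]), 'position': array([0.41711872, 0.02396312, 1.19078148]), 'attitude': array([ 0.7060931 , -0.70301017,  0.06364725, -0.05619833])}
{'fx': 558.481962006492, 'fy': 558.481962006492, 'cx': 318.25230424490854, 'cy': 229.36229873151152, 'distortion': array([0.00384854, 0.        , 0.        , 0.        , 0.        ]), 'position': array([ 0.06600353, -0.53891989,  0.50586015]), 'attitude': array([ 0.7841567 , -0.33599604,  0.19843249, -0.48252407])}
{'clock': 0.1, 'q': array([ 1.15082821,  0.6899147 , -0.19451463,  1.5661965 ,  0.1572834 ,
        0.90248211, -0.21512285]), 'qd': array([ 0.00054593, -0.0034115 , -0.00015404, -0.00222254, -0.00035095,
       -0.00025296, -0.00297321]), 'joint_torque': array([-2.63769063e-03, -5.28493953e+01, -1.27140820e+00, -1.53835863e+01,
       -5.26253390e-02,  1.92786349e-03,  4.03309070e-05]), 'tool_pos': array([ 0.27369795, -0.56128048,  0.23799258]), 'eef_rot': array([ 9.74367935e-01,  2.24958832e-01, -2.30958600e-04, -7.72514496e-04]), 'contact_force': array([0.04227614, 0.18370349, 0.34224425]), 'moment': array([-0.04136967, -0.02021879,  0.03284288]), 'finger_force': 0.0, 'opening': 1.003385218216303}
```

View pics/top0.png

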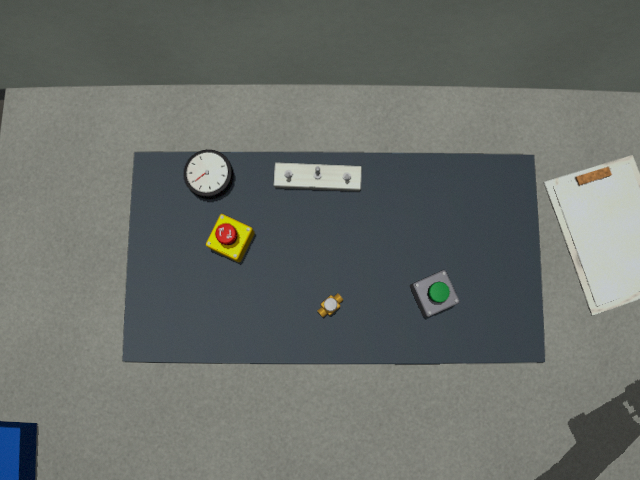

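View pics/side0.png

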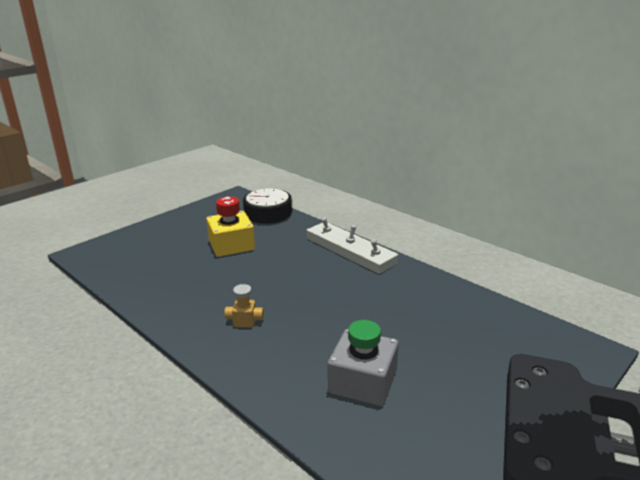

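The top view shows the red head at about (227,234) on the yellow box, the green button at (439,292), the valve at (330,306) and the gauge at (208,174). In the side view the red head is at (228,206).

```bash
cat > h.py <<'E'
from plant import r
import cv2, numpy as np
from scipy.spatial.transform import Rotation as R
def ray(n,px):
    c=r.camera_params(n); K=np.array([[c['fx'],0,c['cx']],[0,c['fy'],c['cy']],[0,0,1]])
    u=cv2.undistortPoints(np.array([[px]],float),K,c['distortion'])[0,0]
    d=R.from_quat(c['attitude']).apply([*u,1]); return np.array(c['position']),d
def plane(n,px,z):
    p,d=ray(n,px); return p+d*(z-p[2])/d[2]
def tri(a,b):
    (p,d),(q,e)=ray("top",a),ray("side",b)
    s=np.linalg.lstsq(np.c_[d,-e],q-p,rcond=None)[0]
    A,B=p+s[0]*d,q+s[1]*e; return (A+B)/2,np.linalg.norm(A-B)
def mask(img,col):
    h=cv2.cvtColor(img,cv2.COLOR_RGB2HSV); H,S,V=cv2.split(h)
    m={'red':((H<6)|(H>174))&(S>150)&(V>70),'yellow':(H>22)&(H<35)&(S>150)&(V>80),'green':(H>50)&(H<80)&(S>120),'brass':(H>10)&(H<22)&(S>130)&(V>90)}[col].astype(np.uint8)
    n,l,st,c=cv2.connectedComponentsWithStats(m)
    return l,st,c
E
python3 - <<'E'
from h import *
for n in("top","side"):
    im=cv2.imread(f"pics/{n}0.png")[:,:,::-1].copy()
    for col in('red','yellow','green','brass'):
        l,st,c=mask(im,col)
        for i in range(1,len(st)):
            if st[i,4]>60: 
                cnt=np.argwhere(l==i)[:,::-1].astype(np.float32)
                print(n,col,st[i],c[i].round(1),[np.round(v,1) for v in cv2.minAreaRect(cnt)])
E
```

```text
top red [216 224  21  20 260] [225.8 233.8] [array([225.3, 233.8]), array([19.8, 19.1]), np.float64(45.0)]
top yellow [206 214  47  46 879] [229.7 237.8] [array([228.5, 236.5]), array([35.8, 36.9]), np.float64(25.7)]
top green [428 282  22  21 342] [438.3 291.7] [array([438.3, 291.8]), array([19.8, 20.5]), np.float64(45.0)]
top brass [576 168  35  17 280] [593.3 175.6] [array([593.2, 175.7]), array([ 8.5, 33.6]), np.float64(72.6)]
top brass [328 294  15  15  71] [336.6 298.8] [array([336.2, 299.2]), array([14.5,  9.9]), np.float64(50.7)]
top brass [318 301  15  16  76] [323.6 310.8] [array([323.7, 310. ]), array([14.3, 11. ]), np.float64(48.0)]
side red [217 197  22  19 307] [227.6 206.8] [array([227.5, 206. ]), array([18., 21.]), np.float64(90.0)]
side yellow [ 207  211   47   45 1461] [230.6 234.9] [array([230.9, 233.3]), array([40.6, 44.4]), np.float64(82.1)]
side green [349 320  32  28 748] [364.  333.6] [array([364.5, 333.5]), array([27., 31.]), np.float64(90.0)]
side brass [225 300  38  26 416] [243.9 310.9] [array([243.4, 311.4]), array([25.4, 35.1]), np.float64(61.9)]
```

```bash
python3 - <<'E'
from h import *
np.set_printoptions(precision=4,suppress=True)
p,e=tri((226.6,234),(228,206.3)); print('red mid',p,e)
for z in(.078,.084,.09,.096): print(z,plane('top',(226.6,234),z),plane('side',(228,206.3),z-.012))
# yellow box outline: top face corners
im=cv2.imread("pics/top0.png"); c=im[194:274,186:286]; cv2.imwrite("pics/c1.png",cv2.resize(c,None,fx=7,fy=7,interpolation=cv2.INTER_CUBIC)[:,:700])
g=tri((438.6,292),(364.5,333.5)); print('green',g); print('brass',plane('top',(330,305),.03))
print(plane('top',(208,174),.04),plane('top',(318,177),.02))
# panel corners and distance check
s=r.get_state(); print(R.from_quat(s['eef_rot']).as_matrix(), s['tool_pos'])
E
```

```text
red mid [0.5988 0.2087 0.0919] 0.0014926402858074395
0.078 [0.6004 0.2115 0.078 ] [0.6327 0.2551 0.066 ]
0.084 [0.5994 0.2105 0.084 ] [0.625  0.2442 0.072 ]
0.09 [0.5984 0.2095 0.09  ] [0.6173 0.2334 0.078 ]
0.096 [0.5975 0.2085 0.096 ] [0.6095 0.2226 0.084 ]
green (array([ 0.4893, -0.1981,  0.0872]), np.float64(0.0014404092111617432))
brass [0.4662 0.0091 0.03  ]
[0.7314 0.2608 0.04  ] [0.7313 0.0348 0.02  ]
[[ 0.8988  0.4384 -0.0008]
 [ 0.4384 -0.8988  0.0014]
 [-0.0001 -0.0016 -1.    ]] [ 0.2737 -0.5613  0.238 ]
```

View pics/c1.png

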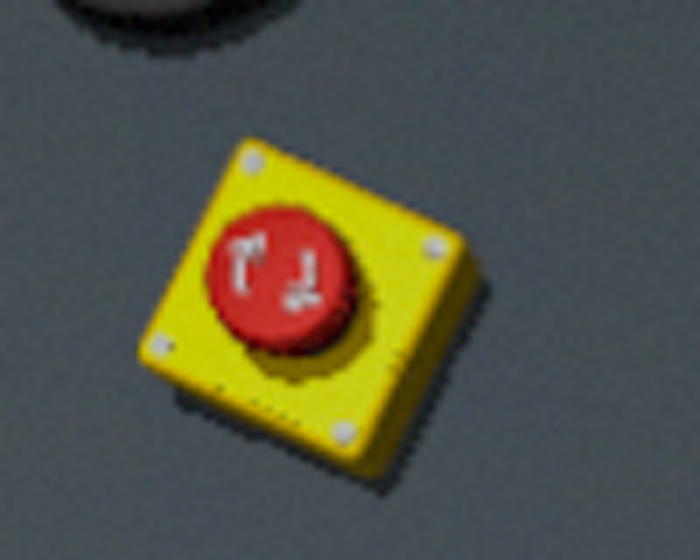

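The crop shows the yellow box with screws at crop pixels (252,162), (434,247), (344,432) and (160,345). The red top face is centred near (280,272).

```bash
python3 - <<'E'
from h import *
np.set_printoptions(precision=4,suppress=True)
f=lambda u:(u[0]/7-.43+186,u[1]/7-.43+194)
for z in(.05,.06,.064): 
    P=np.array([plane('top',f(u),z) for u in((252,162),(434,247),(344,432),(160,345))]); print(z,P.mean(0),np.linalg.norm(P-np.roll(P,1,0),axis=1))
for z in(.09,.1,.104):print(plane('top',f((280,272)),z))
# panel height: near panel edge corners in both views
im=cv2.imread("pics/side0.png"); print(tri((134.5,152),(239,187)),tri((124,361),(50,258)),tri((535,154),(636,353)))
P=np.array([plane('top',f(u),.064) for u in((252,162),(434,247))]); d=P[1]-P[0]; print('box yaw',np.degrees(np.arctan2(d[1],d[0])))
E
```

```text
0.05 [0.6013 0.2132 0.05  ] [0.0586 0.0584 0.0586 0.0588]
0.06 [0.5997 0.2115 0.06  ] [0.0581 0.0579 0.0581 0.0583]
0.064 [0.599  0.2109 0.064 ] [0.0579 0.0577 0.0579 0.0581]
[0.6015 0.2116 0.09  ]
[0.5998 0.2099 0.1   ]
[0.5992 0.2092 0.104 ]
(array([0.7905, 0.4284, 0.0073]), np.float64(0.0029759972729842873)) (array([0.3519, 0.4257, 0.0054]), np.float64(0.004442461030750643)) (array([ 0.7886, -0.4304,  0.0096]), np.float64(0.005904033234627318))
box yaw -114.74994424692503
```

Emit:
carry_out(
  plan=[
    {"rot":[0,0,0],"xyz":[0.03,-0.026,0],"grip":255},
    {"rot":[0,0,0],"xyz":[0.06,-0.052,0],"grip":255},
    {"rot":[0,0,0],"xyz":[0.09,-0.078,0],"grip":255},
    {"rot":[0,0,0],"xyz":[0.12,-0.104,0],"grip":255},
    {"rot":[0,0,-0.1],"xyz":[0.15,-0.13,0],"grip":255},
    {"rot":[0,0,-0.2],"xyz":[0.18,-0.156,0],"grip":255},
    {"rot":[0,0,-0.3],"xyz":[0.21,-0.182,0],"grip":255},
    {"rot":[0,0,-0.4],"xyz":[0.24,-0.208,0],"grip":255},
  ],
  squeeze=20,
)

```text
clock: 0.77
tool_pos: [0.3987, -0.2677, 0.2386]
eef_rot: [0.909, 0.416, -0.0, -0.0]
contact_force: [1.2, -0.5, 0.4]
opening: 0.421
finger_force: 0.0
```

```bash
cat >> h.py <<'E'
def go(target):
    s=r.get_state(); M=R.from_quat(s['eef_rot']).as_matrix(); np.set_printoptions(precision=4,suppress=True)
    print('t',s['clock'],'pos',s['tool_pos'],'yaw x',np.degrees(np.arctan2(M[1,0],M[0,0])).round(1),'z',M[:,2],'open',s['opening'],'ff',s['finger_force'])
    print('q',s['q'],'F',s['contact_force'],'Mo',s['moment']); print('delta tool',M.T@(np.array(target)-s['tool_pos']))
    # rotation that makes the tool exactly vertical, in tool axes
    print('tilt fix',M.T@np.cross(M[:,2],[0,0,-1]))
E
python3 -c "
from h import *
go([.6,.2105,.2])"
```

```text
t 0.7667 pos [ 0.3987 -0.2677  0.2386] yaw x 49.2 z [-0.0003  0.0001 -1.    ] open 0.420876152092593 ff 0.0
q [ 0.6873  0.5124 -0.2924  1.9865  0.2285  0.6742 -0.4614] F [ 1.2347 -0.5052  0.3723] Mo [-0.0814 -0.1186 -0.0205]
delta tool [ 0.4935 -0.1602  0.0386]
tilt fix [-0.0003  0.0002 -0.    ]
```

Emit:
carry_out(
  plan=[
    {"rot":[0,0,-0.09],"xyz":[0.037,-0.012,0],"grip":255},
    {"rot":[0,0,-0.18],"xyz":[0.074,-0.024,0],"grip":255},
    {"rot":[0,0,-0.27],"xyz":[0.111,-0.036,0],"grip":255},
    {"rot":[0,0,-0.36],"xyz":[0.148,-0.048,0],"grip":255},
    {"rot":[0,0,-0.45],"xyz":[0.185,-0.06,0],"grip":255},
    {"rot":[0,0,-0.54],"xyz":[0.222,-0.072,0],"grip":255},
    {"rot":[0,0,-0.63],"xyz":[0.259,-0.084,0],"grip":255},
    {"rot":[0,0,-0.72],"xyz":[0.296,-0.096,0],"grip":255},
  ],
)

```text
clock: 1.43
tool_pos: [0.5209, 0.0183, 0.2385]
eef_rot: [0.704, 0.71, -0.0, -0.0]
contact_force: [1.1, -0.2, -0.3]
opening: 0.004
finger_force: 0.0
```

```bash
python3 -c "
from h import *
go([.6,.2105,.15])"
```

```text
t 1.4333 pos [0.5209 0.0183 0.2385] yaw x 90.4 z [-0.0005 -0.0004 -1.    ] open 0.004449637219635709 ff 0.0
q [ 0.1687  0.5825 -0.4681  1.8677  0.3625  0.7766 -0.4876] F [ 1.1319 -0.1598 -0.2929] Mo [-0.0357 -0.0886  0.0183]
delta tool [0.1916 0.0806 0.0884]
tilt fix [-0.0006  0.0004 -0.    ]
```

Emit:
carry_out(
  plan=[
    {"rot":[0,0,-0.05],"xyz":[0.032,0.0135,0.01],"grip":255},
    {"rot":[0,0,-0.1],"xyz":[0.064,0.027,0.025],"grip":255},
    {"rot":[0,0,-0.15],"xyz":[0.096,0.0405,0.04],"grip":255},
    {"rot":[0,0,-0.2],"xyz":[0.128,0.054,0.055],"grip":255},
    {"rot":[0,0,-0.25],"xyz":[0.16,0.0675,0.07],"grip":255},
    {"rot":[0,0,-0.25],"xyz":[0.1916,0.0806,0.088],"grip":255},
    {"rot":[0,0,-0.25],"xyz":[0.1916,0.0806,0.088],"grip":255},
    {"rot":[0,0,-0.25],"xyz":[0.1916,0.0806,0.088],"grip":255},
  ],
)

```text
clock: 2.1
tool_pos: [0.5995, 0.2107, 0.1489]
eef_rot: [0.611, 0.792, -0.001, -0.001]
contact_force: [-0.0, -0.7, 0.5]
opening: 0.004
finger_force: 0.0
```

```bash
python3 -c "
from h import *
go([.6,.2105,.115])
im=r.snapshot('side')[150:270,170:300,::-1]; cv2.imwrite('pics/s1.png',cv2.resize(im,None,fx=4,fy=4))"
```

```text
t 2.1 pos [0.5995 0.2107 0.1489] yaw x 104.7 z [-0.0029  0.0002 -1.    ] open 0.0037251225406211602 ff 0.0
q [-0.1658  0.843  -0.4561  1.6004  0.4683  0.8115 -0.5608] F [-0.0338 -0.7287  0.4577] Mo [-0.0763 -0.0307  0.0277]
delta tool [-0.0003  0.0006  0.0339]
tilt fix [-0.0028 -0.001   0.    ]
```

View pics/s1.png

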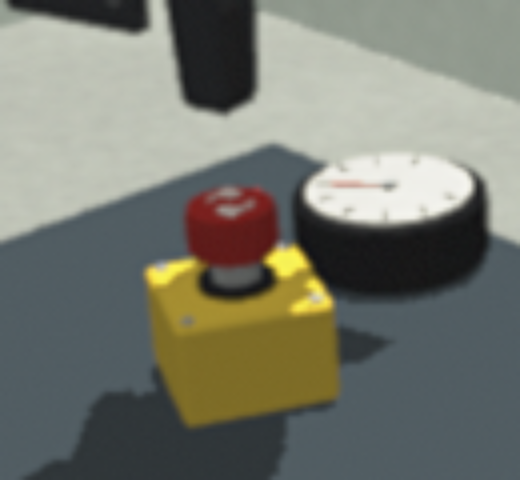

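The closed fingertips hang above the head, at about (220,108) in the crop with the head top at (233,200). The alignment is plausible, so I'm going down gently.

Emit:
carry_out(
  plan=[
    {"rot":[0,0,0],"xyz":[0,0,0.015],"grip":255},
    {"rot":[0,0,0],"xyz":[0,0,0.03],"grip":255},
    {"rot":[0,0,0],"xyz":[0,0,0.036],"grip":255},
    {"rot":[0,0,0],"xyz":[0,0,0.039],"grip":255},
    {"rot":[0,0,0],"xyz":[0,0,0.042],"grip":255},
    {"rot":[0,0,0],"xyz":[0,0,0.045],"grip":255},
    {"rot":[0,0,0],"xyz":[0,0,0.048],"grip":255},
    {"rot":[0,0,0],"xyz":[0,0,0.048],"grip":255},
  ],
)

```text
clock: 2.82
tool_pos: [0.6007, 0.2082, 0.1027]
eef_rot: [0.612, 0.791, -0.0, 0.0]
contact_force: [0.3, 0.8, 0.2]
opening: 0.006
finger_force: 0.0
```

Emit:
carry_out(
  plan=[
    {"rot":[0,0,0],"xyz":[0.002,0,0.001],"grip":255},
    {"rot":[0,0,0],"xyz":[0.002,0,0.002],"grip":255},
    {"rot":[0,0,0],"xyz":[0.002,0,0.003],"grip":255},
    {"rot":[0,0,0],"xyz":[0.002,0,0.004],"grip":255},
    {"rot":[0,0,0],"xyz":[0.002,0,0.005],"grip":255},
    {"rot":[0,0,0],"xyz":[0.002,0,0.006],"grip":255},
    {"rot":[0,0,0],"xyz":[0.002,0,0.006],"grip":255},
    {"rot":[0,0,0],"xyz":[0.002,0,0.006],"grip":255},
  ],
)

```text
clock: 3.48
tool_pos: [0.6007, 0.2102, 0.0974]
eef_rot: [0.612, 0.791, 0.0, 0.001]
contact_force: [0.3, -1.5, 6.0]
opening: 0.002
finger_force: 2.7
```

Emit:
carry_out(
  plan=[
    {"rot":[0,0,0],"xyz":[0,0,0.001],"grip":255},
    {"rot":[0,0,0],"xyz":[0,0,0.002],"grip":255},
    {"rot":[0,0,0],"xyz":[0,0,0.003],"grip":255},
    {"rot":[0,0,0],"xyz":[0,0,0.004],"grip":255},
    {"rot":[0,0,0],"xyz":[0,0,0.005],"grip":255},
    {"rot":[0,0,0],"xyz":[0,0,0.005],"grip":255},
  ],
)

```text
clock: 3.98
tool_pos: [0.6007, 0.2102, 0.0925]
eef_rot: [0.612, 0.791, 0.0, 0.001]
contact_force: [-0.9, -2.9, 7.6]
opening: 0.005
finger_force: 3.8
```

Emit:
carry_out(
  plan=[
    {"rot":[0,0,0],"xyz":[0,0,0.001],"grip":255},
    {"rot":[0,0,0],"xyz":[0,0,0.002],"grip":255},
    {"rot":[0,0,0],"xyz":[0,0,0.002],"grip":255},
  ],
)

```text
clock: 4.23
tool_pos: [0.6008, 0.2103, 0.0923]
eef_rot: [0.612, 0.791, 0.0, 0.001]
contact_force: [-3.1, -3.8, 18.1]
opening: 0.007
finger_force: 9.8
```

At the hard stop (18 N, z 0.0923), so the head should be latched. Lifting off to check.

Emit:
carry_out(
  plan=[
    {"rot":[0,0,0],"xyz":[0,0,-0.005],"grip":255},
    {"rot":[0,0,0],"xyz":[0,0,-0.015],"grip":255},
    {"rot":[0,0,0],"xyz":[0,0,-0.03],"grip":255},
    {"rot":[0,0,0],"xyz":[0,0,-0.05],"grip":255},
    {"rot":[0,0,0],"xyz":[0,0,-0.055],"grip":0},
    {"rot":[0,0,0],"xyz":[0,0,-0.055],"grip":0},
    {"rot":[0,0,0],"xyz":[0,0,-0.055],"grip":0},
    {"rot":[0,0,0],"xyz":[0,0,-0.055],"grip":0},
  ],
)

```text
clock: 4.9
tool_pos: [0.5995, 0.21, 0.1435]
eef_rot: [0.612, 0.791, -0.001, -0.0]
contact_force: [-0.7, -0.6, -0.4]
opening: 0.287
finger_force: 0.0
```

Emit:
carry_out(
  plan=[
    {"rot":[0,0,0],"xyz":[0,0,0],"grip":0},
    {"rot":[0,0,0],"xyz":[0,0,0],"grip":0},
    {"rot":[0,0,0],"xyz":[0,0,0],"grip":0},
    {"rot":[0,0,0],"xyz":[0,0,0],"grip":0},
    {"rot":[0,0,0],"xyz":[0,0,0],"grip":0},
    {"rot":[0,0,0],"xyz":[0,0,0],"grip":0},
  ],
)

```text
clock: 5.4
tool_pos: [0.6002, 0.2104, 0.1446]
eef_rot: [0.612, 0.791, -0.0, 0.0]
contact_force: [-0.2, -0.0, 0.7]
opening: 0.741
finger_force: 0.0
```

```bash
python3 -c "
from h import *
go([.6,.2105,.068])
im=r.snapshot('side')[150:270,170:300,::-1]; cv2.imwrite('pics/s2.png',cv2.resize(im,None,fx=4,fy=4))"
```

```text
t 5.4 pos [0.6002 0.2104 0.1446] yaw x 104.5 z [-0.0001 -0.0001 -1.    ] open 0.7410602964562235 ff 0.0
q [-0.1682  0.8478 -0.4513  1.6043  0.4733  0.8003 -0.568 ] F [-0.1958 -0.0473  0.6867] Mo [-0.0369 -0.1032 -0.0173]
delta tool [ 0.0001 -0.0001  0.0766]
tilt fix [-0.0001  0.0001 -0.    ]
```

View pics/s2.png

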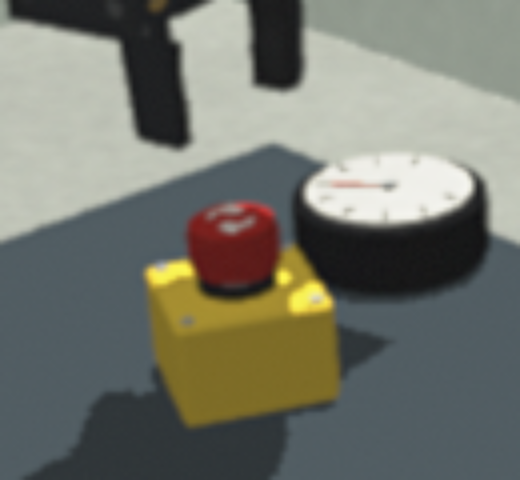

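The head stays down: its top is at row 202, up from 187 before, and the stem is hidden. Next I'll go down round it.

Emit:
carry_out(
  plan=[
    {"rot":[0,0,0],"xyz":[0,0,0.01],"grip":0},
    {"rot":[0,0,0],"xyz":[0,0,0.02],"grip":0},
    {"rot":[0,0,0],"xyz":[0,0,0.035],"grip":0},
    {"rot":[0,0,0],"xyz":[0,0,0.05],"grip":0},
    {"rot":[0,0,0],"xyz":[0,0,0.06],"grip":0},
    {"rot":[0,0,0],"xyz":[0,0,0.07],"grip":0},
    {"rot":[0,0,0],"xyz":[0,0,0.075],"grip":0},
    {"rot":[0,0,0],"xyz":[0,0,0.075],"grip":0},
  ],
)

```text
clock: 6.12
tool_pos: [0.5994, 0.21, 0.0682]
eef_rot: [0.612, 0.791, -0.001, -0.0]
contact_force: [0.1, 0.0, -0.2]
opening: 1.004
finger_force: 0.0
```

Emit:
carry_out(
  plan=[
    {"rot":[0,0,0],"xyz":[0,0,0],"grip":130},
    {"rot":[0,0,0],"xyz":[0,0,0],"grip":170},
    {"rot":[0,0,0],"xyz":[0,0,0],"grip":170},
    {"rot":[0,0,0],"xyz":[0,0,0],"grip":170},
    {"rot":[0,0,0],"xyz":[0,0,0],"grip":170},
    {"rot":[0,0,0],"xyz":[0,0,0],"grip":170},
    {"rot":[0,0,0],"xyz":[0,0,0],"grip":170},
    {"rot":[0,0,0],"xyz":[0,0,0],"grip":170},
  ],
  squeeze=15,
)

```text
clock: 6.78
tool_pos: [0.6001, 0.2104, 0.0698]
eef_rot: [0.612, 0.791, -0.0, -0.0]
contact_force: [0.9, -0.6, 0.8]
opening: 0.444
finger_force: 15.0
```

```bash
python3 -c "
from h import *
go([.6,.2105,.068])"
```

```text
t 6.7833 pos [0.6001 0.2104 0.0698] yaw x 104.5 z [-0.0002 -0.0002 -1.    ] open 0.4442376695774904 ff 14.99768219422549
q [-0.1968  0.9475 -0.3966  1.6397  0.5337  0.6646 -0.619 ] F [ 0.853  -0.5597  0.7648] Mo [-0.0355 -0.1584 -0.0073]
delta tool [ 0.0002 -0.      0.0018]
tilt fix [-0.0002  0.0001  0.    ]
```

Gripped at 39 mm opening with almost no side load. Turning clockwise.

Emit:
carry_out(
  plan=[
    {"rot":[0,0,0.06],"xyz":[0,0,0],"grip":170},
    {"rot":[0,0,0.16],"xyz":[0,0,0],"grip":170},
    {"rot":[0,0,0.28],"xyz":[0,0,0],"grip":170},
    {"rot":[0,0,0.4],"xyz":[0,0,0],"grip":170},
    {"rot":[0,0,0.52],"xyz":[0,0,0],"grip":170},
    {"rot":[0,0,0.64],"xyz":[0,0,0],"grip":170},
    {"rot":[0,0,0.76],"xyz":[0,0,0],"grip":170},
    {"rot":[0,0,0.88],"xyz":[0,0,0],"grip":170},
  ],
  squeeze=25,
)

```text
clock: 7.45
tool_pos: [0.5992, 0.2105, 0.0702]
eef_rot: [0.892, 0.452, -0.001, -0.0]
contact_force: [-3.1, 0.7, 4.9]
opening: 0.449
finger_force: 25.0
```

Emit:
carry_out(
  plan=[
    {"rot":[0,0,0.08],"xyz":[0,0,0],"grip":170},
    {"rot":[0,0,0.1],"xyz":[0,0,0],"grip":170},
    {"rot":[0,0,0.1],"xyz":[0,0,0],"grip":170},
  ],
)

```text
clock: 7.7
tool_pos: [0.5991, 0.2106, 0.0702]
eef_rot: [0.912, 0.409, -0.001, 0.0]
contact_force: [-3.5, 0.5, 5.5]
opening: 0.446
finger_force: 25.0
```

```bash
python3 -c "
from h import *
go([.6,.2105,.15])
im=r.snapshot('side')[150:270,170:300,::-1]; cv2.imwrite('pics/s3.png',cv2.resize(im,None,fx=4,fy=4))"
```

```text
t 7.7 pos [0.5991 0.2106 0.0702] yaw x 48.3 z [-0.0016 -0.0008 -1.    ] open 0.446029730045794 ff 24.994990937411785
q [-0.3316  0.9231 -0.1456  1.6485  0.2106  0.5871 -1.3233] F [-3.5493  0.5469  5.5191] Mo [-0.1559  0.5678  0.0808]
delta tool [ 0.0004  0.0006 -0.0798]
tilt fix [-0.0006  0.0016  0.    ]
```

View pics/s3.png

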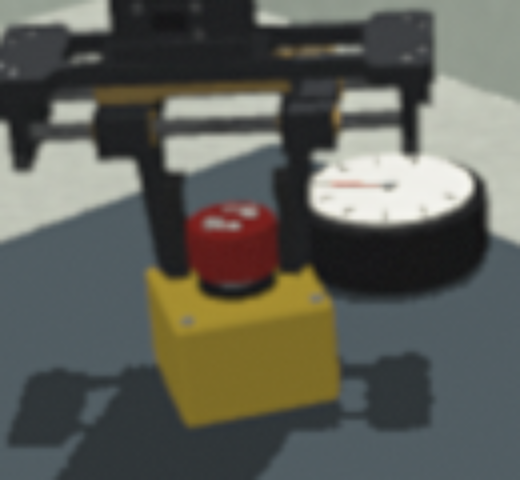

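The hand has turned 56° with the head, and the 5.5 N upward push shows the latch is free. Now I let go.

Emit:
carry_out(
  plan=[
    {"rot":[0,0,0],"xyz":[0,0,0],"grip":0},
    {"rot":[0,0,0],"xyz":[0,0,0],"grip":0},
    {"rot":[0,0,0],"xyz":[0,0,0],"grip":0},
    {"rot":[0,0,0],"xyz":[0,0,0],"grip":0},
    {"rot":[0,0,0],"xyz":[0,0,0],"grip":0},
    {"rot":[0,0,0],"xyz":[0,0,0],"grip":0},
    {"rot":[0,0,0],"xyz":[0,0,0],"grip":0},
    {"rot":[0,0,0],"xyz":[0,0,0],"grip":0},
  ],
)

```text
clock: 8.42
tool_pos: [0.6002, 0.2103, 0.0696]
eef_rot: [0.912, 0.409, -0.0, 0.0]
contact_force: [0.2, -0.6, 0.0]
opening: 0.996
finger_force: 0.0
```

Emit:
carry_out(
  plan=[
    {"rot":[0,0,0],"xyz":[0,0,-0.01],"grip":0},
    {"rot":[0,0,0],"xyz":[0,0,-0.03],"grip":0},
    {"rot":[0,0,0],"xyz":[0,0,-0.05],"grip":0},
    {"rot":[0,0,0],"xyz":[0,0,-0.075],"grip":0},
    {"rot":[0,0,0],"xyz":[0,0,-0.1],"grip":0},
    {"rot":[0,0,0],"xyz":[0,0,-0.12],"grip":0},
    {"rot":[0,0,0],"xyz":[0,0,-0.12],"grip":0},
    {"rot":[0,0,0],"xyz":[0,0,-0.12],"grip":0},
  ],
)

```text
clock: 9.08
tool_pos: [0.601, 0.2107, 0.1915]
eef_rot: [0.912, 0.409, 0.002, 0.0]
contact_force: [-0.2, -0.0, -0.0]
opening: 1.001
finger_force: 0.0
```

```bash
python3 -c "
from h import *
go([.6,.2105,.15])
im=r.snapshot('side')[:,:,::-1]; cv2.imwrite('pics/s4.png',im)"
```

```text
t 9.0833 pos [0.601  0.2107 0.1915] yaw x 48.3 z [ 0.003   0.0012 -1.    ] open 1.0012347665833745 ff 0.0
q [-0.311   0.7583 -0.1814  1.5781  0.1713  0.8176 -1.2878] F [-0.1782 -0.0104 -0.0247] Mo [-0.0232  0.0178 -0.0301]
delta tool [-0.0009 -0.0007  0.0415]
tilt fix [ 0.0015 -0.0029  0.    ]
```

View pics/s4.png

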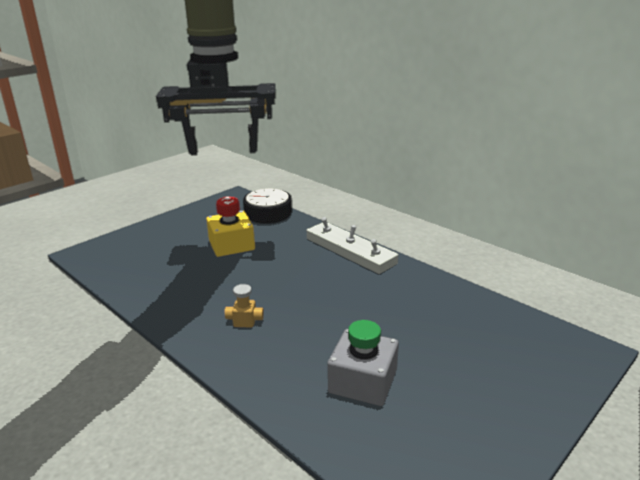

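The head is up again at (228,206), with the stem visible as at the start. The gripper is clear and nothing else has moved, so I'm handing it in.

```bash
python3 -c "
from plant import r
print(r.finish_job())"
```

```text
the job is handed in; nothing more can be done
None
```

The e-stop was pressed until it latched, seen to stay down with the hand off it, then turned clockwise about 56° and released; it sprang back up and was left untouched, with nothing else moved, and the job was handed in at about 9 s (no verdict was returned).

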